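Turn the wrong-way screwdriver round in its rack

TASK

One of the four screwdrivers in the rack has been put in the wrong way round, with its blade towards you and its handle riding up on the rear comb. Lift the retaining bar out of its two open brackets, take that screwdriver out and lay it down on a clear patch of bench so that you can take it afresh by the shaft, and put it back the right way round in the bay it came from, lying flat like the other three with its handle fully down in the bay at the front and its shaft down in the comb. Then put the retaining bar back over the handles, fully home in both brackets, and leave the other screwdrivers in their bays and everything else on the bench where it is.

Things in the scene. Friction and masses are not known exactly. Their poses are not given: they have to be found in the camera images.
- rack: Fixed screwdriver rack, grey plastic and aluminium, 190 mm long (x) x 167 mm wide (y), turned up to 20 degrees. Origin: on the bench top, under the middle of the stored screwdrivers. x runs along them from the front (operator's side, handles) to the rear (blades), y left. Bays at y = -60, -20, 20, 60 mm. A seated screwdriver is level, centre at x = 0, axis 29 mm above the bench, tip at x = +95 mm.
- rack_bed (a point): Centre of the handle bed's floor (rack x = -47, z = 16 mm). The bed spans rack x = -107 to 12 mm. Each bay is 31 mm wide between dividers 9 mm thick, 43 mm above the bench; side cheeks equally high, 8 mm thick, outer faces at y = +-83.5 mm; front lip 34 mm high at x = -107 to -101 mm. No room for fingers beside a handle here.
- rack_gap (a point): On the bench, centre of the rack's open gap (rack x = 41 mm), where fingers have room beside a screwdriver. The gap spans rack x = 12 to 69 mm; no floor; neighbouring shafts 40 mm to either side (6 mm thick, axis 29 mm high); side rails only 8 mm high at y = +-75.5 to 83.5 mm.
- rack_comb (a point): Top centre of the rear comb (rack x = 76 mm, 38 mm above the bench), which spans rack x = 69 to 83 mm. One 12 mm wide slot per shaft, in line with each bay; slot floor 25.5 mm above the bench.
- rack_bracket_left (a point): Floor of the left open bracket, 44.5 mm above the bench (rack x = -55, y = +79.5 mm). Slot 24 mm wide for the 20 mm bar, 8 mm thick along the bar, between two lugs with rounded tops 17 mm above this floor.
- rack_bracket_right (a point): Floor of the right open bracket, like the left one (rack x = -55, y = -79.5 mm). The bar is home when its underside lies on both floors, just above the handles, its middle over the rack's middle line.
- bar: Steel retaining bar, 20 mm wide (x), 183 mm long (y), 6 mm thick, about 0.25 kg, with a bow handle on its middle and end flanges 30 mm wide, 4 mm thick, 14 mm high (inner faces at y = +-87.5 mm) that go outside the brackets. Origin: middle of its underside, z up. Starts in the brackets across the rack; a half turn makes no difference. Stands on the bench on its flat underside.
- bar_handle (a point): Middle of the bow handle's rod, 40 mm above the bar's underside. Round rod, 12 mm diameter, along the bar's y, free for 58 mm between its legs, 28 mm free below: grip here from above, closing across the rod.
- driver: The screwdriver that lies the wrong way round, in any of the bays. 190 mm long, about 0.06 kg: round red handle 25 mm thick (y = 10 to 95 mm, tapering to 13 mm below y = 40), shaft 6 mm thick (y = -95 to 10 mm). Its y axis runs tip to butt; mass centre at y = 48 mm; origin on its surface at mid-length, 13 mm off the axis. On the bench it lies near level on its handle, axis 13 mm up.
- driver_tip (a point): Blade tip of that screwdriver, on its axis. At the start it rests on the bay floor near the front lip (rack x = -95 mm).
- driver_butt (a point): Handle end of that screwdriver, on its axis. At the start the handle rests on top of the comb, so the tool slopes up 10 degrees to the rear; at rack x = 41 mm its axis is about 43 mm above the bench.
- driver_a_tip (a point): Blade tip, on its axis, of one of the three screwdrivers (same kind and size) that already lie the right way round; to be left in its bay.
- driver_a_butt (a point): Handle end, on its axis, of the same screwdriver.
- driver_b_tip (a point): Blade tip, on its axis, of one of the three screwdrivers (same kind and size) that already lie the right way round; to be left in its bay.
- driver_b_butt (a point): Handle end, on its axis, of the same screwdriver.
- driver_c_tip (a point): Blade tip, on its axis, of one of the three screwdrivers (same kind and size) that already lie the right way round; to be left in its bay.
- driver_c_butt (a point): Handle end, on its axis, of the same screwdriver.
- carton: Small white carton standing on the bench, 61 x 96 x 46 mm (x, y, z); origin: middle of its underside. To be left alone.
- circuit_board: Green circuit board lying on the bench, 58 x 85 x 15 mm (x, y, z); origin: middle of its underside. To be left alone.
- multimeter: Yellow and black hand multimeter lying on the bench, 135 x 68 x 34 mm (x, y, z); origin: middle of its underside. To be left alone.
- box_cutter: Orange snap-blade knife lying on the bench, 22 x 153 x 15 mm (x, y, z); origin: middle of its underside. To be left alone.
- amplifier_corner (a point): Lower right front corner of the fixed black instrument at the rear left of the bench, a box 136 mm high that runs from here 0.39 m to the rear and 0.31 m to the left.
- bench_corner (a point): Near left corner of the bench top, at its surface. The bench runs from here 0.67 m away from the robot and 1.7 m to the right.
- desk_lamp_base (a point): Centre of the round foot (158 mm diameter, 16 mm high) of the fixed desk lamp at the right; its arm and head stand 0.4 m high above and to the right of it.

How it is judged:
By the outcome, as a careful person would: the job done as asked, in the order asked, and still so for the second after the job is handed in, with the robot touching nothing.
It also fails if it takes over 72 s, if anything falls off the work surface, if the arm or the gripper's body presses on something with over 40 N, if the wrist force passes 120 N, or if a joint passes its speed limit or range.

ROBOT

A 6-joint arm with a two-finger parallel gripper is mounted at the origin on a cart in front of the work surface, level with it; the furniture and walls round the work are solid. World frame = base frame: x ahead of the robot, y to its left, z up, the work surface at z = 0. Lengths are in m, angles in rad, forces in N, time in s.
With the tool pointing down it reaches from about 0.425 to 0.95 m from the base axis. Payload 3.5 kg.
Tool frame: the origin (TCP) lies between the finger pads; the fingertips stand 19 mm ahead of it and the grasp point (between the pads) is the TCP; z points along the fingers, y is the line along which they close (so a half turn about z gives the same grasp; the last joint's range is limited). The gripper opens to 85 mm and grips with 20 to 120 N. Pads are 22 mm wide; open, the fingers measure 114 mm over their backs; the gripper's body (76 mm by 85 mm) begins 54 mm behind the grasp point. The pads swing forward as they close: fully open they stand 13 mm farther back than shut.
Start: joints at [-1.413, 0.286, 1.577, -0, 1.279, -0.15], TCP at [0.205, -0.643, 0.25] pointing down, gripper open.
Joint ranges: [-2.77, 2.77], [-0.9, 2.22], [0.21, 2.48], [-1.53, 4.67], [0.24, 2.81], [-2.84, 2.84]. Speed limits (rad/s): [2.79, 2.79, 3.14, 3.14, 3.14, 3.14].

INTERFACE

Orientations are given as a unit quaternion [x, y, z, w].
In Python, from plant import get_state, cams, ctrl gives the robot as it stands. The module is installed in compiled form; this text tells all that it offers.
- The arm moves only by the tool jog_arm, never from a script. Its argument "deltas" is text: rows parted by semicolons, each of 6 numbers parted by spaces: the shift along the world's x, y, z normalised to -1 to 1, where 1 is 0.02 m, then the turn, a rotation vector about the world's x, y, z normalised to -1 to 1, where 1 is 0.1 rad. In form: x y z ax ay az; .... A call has 1 to 20 rows; each row shifts and turns the commanded pose from where the row before left it; what a row does not reach is not made up. A row lasts 1/8 s, in which the tool goes at most 62.5 mm and 10.7 degrees, less where a joint would pass 70% of its speed; a pose out of reach is approached as far as the arm can. A call with a number of a shift or a turn outside -1 to 1 is refused whole. A call with a gripper value outside its range is refused whole. "gripper" is the opening, from 0 (shut) to 1 (fully open), set as the call begins (left out, the last holds). The fingers move at their own pace and stop on an object; "squeeze" is the grip in N (left out, the last holds). Time passes only in rows, so rows that do not move let the fingers close. It gives the time, the measured TCP pose, the force, the opening and the grip force at its end, in the units of the state.
- get_state(): the state, without advancing time (a new reading comes with each control period).
- cams.read_camera(name): name is "scene" or "top" or "wrist"; returns a dict with "color" (384x512x3 uint8, blue, green, red), "vfov" (degrees; the focal length in pixels is half the picture's height over the tangent of half this angle, whatever the lens; pixels are square), "cx", "cy" (the principal point, pixels), "rvec" (rotation vector, rad) and "tvec" (3), from world to camera coordinates, as OpenCV has them. Camera axes: x right, y down, z forward; pixel columns grow to the right and rows downward; lengths in m; the calibration is good to about 2 mm. A picture is of the moment at which its call begins. There is no depth.
- ctrl.sign_off(): hands the job in; it is judged then, once.
The state is a dict: "time": time; "qpos": joint angles; "dq": joint speeds; "joint_efforts": joint torques, N m; "eef_pos": TCP position; "tcp_rot": TCP orientation; "contact_force": force on the tool from outside, world axes, zero at the start; "wrist_torque": the same for the moment, N m; "opening": opening from 0.0 (shut) to 1.0 (fully open); "finger_force": force on a finger pad.
Only numpy, scipy, OpenCV 4.12 (cv2) and the standard library are available. Lean on these libraries where they do the work, as an engineer would, in place of code of your own. Each camera call takes 0.05 s, during which the arm holds its last target. There are 200 camera calls.

## Working session

There is one attempt and no reset: what is moved stays moved. The work goes in short steps, Python scripts to look and compute and a tool call to move; the robot and the scene stay as the last step left them, time stands still between calls to the robot, and variables do not carry over. Pictures are saved under pics/ and viewed, at most 10 in all, crops included, and the job is handed in when it is done.

Besides the shell and the picture viewer there is one more tool, called after ">>>" as name(argument=value, ...), one argument or row to a line, values as JSON. jog_arm: Moves the arm, as the interface text tells. Its arguments: {"type":"object","properties":{"deltas":{"type":"string"},"gripper":{"type":"number"},"squeeze":{"type":"number"}},"required":["deltas"]}

```bash
mkdir -p pics; cat > h.py <<'E'
import numpy as np, cv2
from plant import get_state, cams, ctrl
def cam(n):
    c=cams.read_camera(n); f=c["color"].shape[0]/2/np.tan(np.radians(c["vfov"])/2)
    K=np.array([[f,0,c["cx"]],[0,f,c["cy"]],[0,0,1]]); R=cv2.Rodrigues(np.array(c["rvec"],float))[0]
    return c["color"],K,R,np.array(c["tvec"],float).ravel()
def ray(C,u,v,z):
    _,K,R,t=C; d=R.T@np.linalg.solve(K,[u,v,1]); o=-R.T@t
    return o+d*(z-o[2])/d[2]
def proj(C,P):
    _,K,R,t=C; p=(R@np.atleast_2d(P).T).T+t; p=(K@p.T).T; return p[:,:2]/p[:,2:]
E
python3 - <<'E'
from h import *
s=get_state();print(s)
for n in("scene","top"):
    C=cam(n);cv2.imwrite(f"pics/{n}0.png",cv2.resize(C[0],(800,600),interpolation=cv2.INTER_CUBIC));print(n,C[1],-C[2].T@C[3])
E
```

```text
{'time': 0.0, 'qpos': array([-1.41301083e+00,  2.87187810e-01,  1.57818133e+00, -1.68118756e-05,
        1.27859850e+00, -1.49958486e-01]), 'dq': array([-5.78503701e-04, -1.87936563e-05, -9.55035762e-06,  6.04039020e-04,
       -1.52325851e-03, -5.55754069e-04]), 'joint_efforts': array([-5.69679269e-04, -4.05983663e+01, -2.92623997e+01, -1.25498154e-04,
        5.87321527e-03,  2.49555214e-06]), 'eef_pos': array([ 0.2044175 , -0.64265792,  0.24893002]), 'tcp_rot': array([ 9.88183975e-01,  1.53267812e-01, -1.26939471e-05, -1.18745343e-03]), 'contact_force': array([0.63347165, 0.76775531, 0.96566292]), 'wrist_torque': array([-0.00797174, -0.03480651,  0.01387379]), 'finger_force': 0.0, 'opening': 0.999675699640923}
scene [[495.77510547   0.         261.46413   ]
 [  0.         495.77510547 191.86102869]
 [  0.           0.           1.        ]] [-0.45355834 -0.9940343   1.08802467]
top [[356.60557391   0.         256.91242348]
 [  0.         356.60557391 188.57193214]
 [  0.           0.           1.        ]] [ 0.40456377 -0.14378826  1.4644687 ]
```

View pics/top0.png

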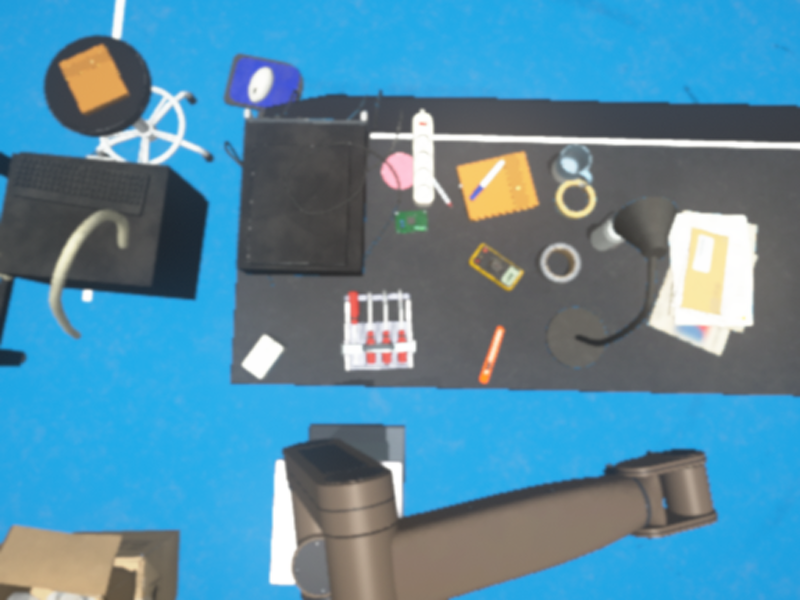

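View pics/scene0.png

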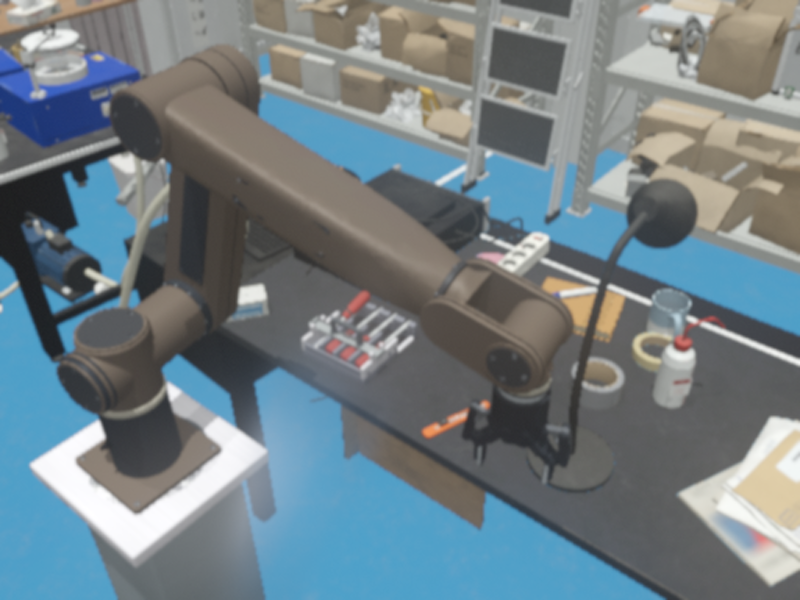

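Top view: the rack is at about (380,330), the reversed driver is in its leftmost bay, with the butt at (353,293). I'll zoom in on it.

```bash
python3 - <<'E'
from h import *
T=cam("top");S=cam("scene")
a=cv2.resize(T[0][178:243,208:278],None,fx=8,fy=8,interpolation=cv2.INTER_CUBIC)
b=cv2.resize(S[0][175:250,185:275],None,fx=7,fy=7,interpolation=cv2.INTER_CUBIC)
cv2.imwrite("pics/t1.png",a);cv2.imwrite("pics/s1.png",b)
for p in [(347,293),(411,293),(346,367),(412,367)]: print(ray(T,p[0]*.64,p[1]*.64,0.03))
E
```

```text
[ 0.57847581 -0.01000127  0.03      ]
[ 0.58245168 -0.17587192  0.03      ]
[ 0.38829673 -0.01404525  0.03      ]
[ 0.39215593 -0.18241099  0.03      ]
```

View pics/t1.png

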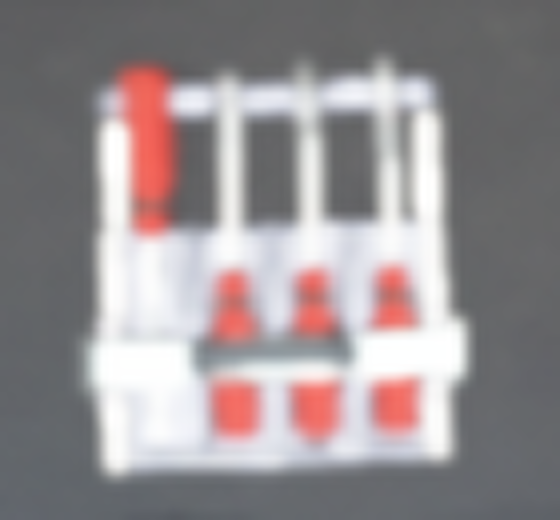

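View pics/s1.png

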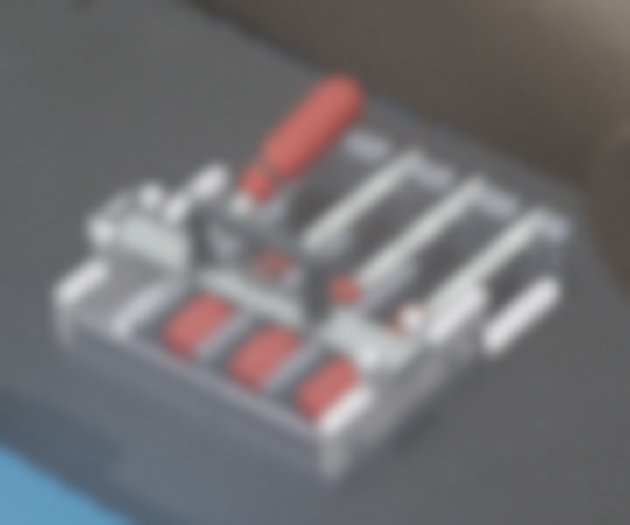

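Top crop: tips of the three good drivers at about (229,72), (303,62), (381,60). Bar ends are at (88,367) and (467,350), and the front corners at (104,474) and (452,458). In the scene crop the front bottom corners are at (65,340) and (330,475). Next I fit the rack pose from these.

```bash
python3 - <<'E'
from h import *
from scipy.optimize import least_squares
T=cam("top");S=cam("scene")
tp=[((229,72),(95,20,29)),((303,62),(95,-20,29)),((381,60),(95,-60,29)),((237,438),(-95,20,29)),((316,438),(-95,-20,29)),((395,432),(-95,-60,29)),((88,367),(-55,91.5,50)),((467,350),(-55,-91.5,50)),((104,474),(-107,83.5,43)),((452,458),(-107,-83.5,43)),((230,100),(76,20,31)),((307,96),(76,-20,31)),((386,93),(76,-60,31))]
sp=[((413,155),(95,20,29)),((480,185),(95,-20,29)),((545,212),(95,-60,29)),((65,340),(-107,83.5,0)),((330,475),(-107,-83.5,0)),((62,292),(-107,83.5,43)),((330,440),(-107,-83.5,43))]
def W(p,P):
    c,s=np.cos(p[2]),np.sin(p[2]);P=np.array(P)/1e3
    return np.c_[p[0]+c*P[:,0]-s*P[:,1],p[1]+s*P[:,0]+c*P[:,1],P[:,2]]
def res(p,C,L,o,k):
    m=(np.array([a for a,_ in L],float)+.5)/k-.5+o
    return (proj(C,W(p,[b for _,b in L]))-m).ravel()
ft=lambda p:res(p,T,tp,(208,178),8); fs=lambda p:res(p,S,sp,(185,175),7)
for n,f in(("t",ft),("s",fs),("b",lambda p:np.r_[ft(p),fs(p)])):
    r=least_squares(f,[.49,-.1,0],loss="soft_l1",f_scale=.5);print(n,r.x,np.round(f(r.x).reshape(-1,2),1).tolist())
p=r.x
print("rod",W(p,[(-55,0,84.5)]),"grip",W(p,[(48,60,45)]))
for n,q in dict(cutter_t=(500,328),cutter_b=(485,382),mmL=(470,262),mmB=(512,290),pcbBL=(396,233),pcbBR=(428,232),ampBR=(363,272),benchfront=(400,385)).items(): print(n,ray(T,q[0]*.64,q[1]*.64,0.01)[:2])
E
```

```text
t [ 0.49430832 -0.09113526  0.06211241] [[-0.4, -1.0], [0.2, -0.1], [0.3, -0.2], [0.1, 0.4], [0.3, 0.0], [0.4, 0.4], [0.1, -0.2], [-1.0, 0.1], [0.6, -0.4], [-0.6, -0.0], [-0.4, 0.1], [-0.1, 0.2], [-0.1, 0.2]]
s [ 0.49188662 -0.09470293  0.05432094] [[0.8, -0.3], [0.4, -0.6], [0.4, -0.3], [-0.9, 3.2], [0.2, 3.8], [-1.6, 0.2], [-0.3, -1.3]]
b [ 0.49427719 -0.09162959  0.0611163 ] [[-0.2, -1.0], [0.4, -0.1], [0.5, -0.2], [0.2, 0.4], [0.4, 0.0], [0.5, 0.4], [0.2, -0.2], [-0.9, 0.2], [0.7, -0.4], [-0.5, -0.0], [-0.2, 0.1], [0.0, 0.2], [0.0, 0.3], [0.4, -1.0], [-0.0, -1.3], [0.0, -1.1], [-1.0, 2.6], [0.3, 2.9], [-1.7, -0.4], [-0.3, -2.1]]
rod [[ 0.43937988 -0.0949889   0.0845    ]] grip [[ 0.53852288 -0.02880986  0.045     ]]
cutter_t [ 0.49833976 -0.41087739]
cutter_b [ 0.35788113 -0.37233131]
mmL [ 0.67145343 -0.3309518 ]
mmB [ 0.59927947 -0.44236581]
pcbBL [ 0.74502712 -0.13298301]
pcbBR [ 0.74986738 -0.21821193]
ampBR [ 0.63775857 -0.04840802]
benchfront [ 0.34524847 -0.15295954]
```

>>> jog_arm(
  deltas="0.42 0.98 0 0 0 0.47; 0.42 0.98 0 0 0 0.47; 0.42 0.98 0 0 0 0.47; 0.42 0.98 0 0 0 0.47; 0.42 0.98 0 0 0 0.47; 0.42 0.98 0 0 0 0.47; 0.42 0.98 0 0 0 0.47; 0.42 0.98 0 0 0 0.47; 0.42 0.98 0 0 0 0.47; 0.42 0.98 0 0 0 0.47; 0.42 0.98 0 0 0 0.47; 0.42 0.98 0 0 0 0.47; 0.42 0.98 0 0 0 0.47; 0.42 0.98 0 0 0 0.47; 0.42 0.98 0 0 0 0.47; 0.42 0.98 0 0 0 0.47; 0.42 0.98 0 0 0 0.47; 0.42 0.98 0 0 0 0.47; 0.42 0.98 0 0 0 0.47; 0.42 0.98 0 0 0 0.47",
  gripper=1,
)

```text
time: 2.8
eef_pos: [0.3729, -0.2499, 0.2504]
tcp_rot: [0.811, 0.585, 0.0, 0.0]
contact_force: [-0.2, -0.1, -0.6]
opening: 0.996
finger_force: 0.0
```

>>> jog_arm(
  deltas="0.42 0.98 0 0 0 0.47; 0.42 0.98 0 0 0 0.47; 0.42 0.98 0 0 0 0.47; 0.42 0.98 0 0 0 0.47; 0.42 0.98 0 0 0 0.47; 0.42 0.98 0 0 0 0.47; 0.42 0.98 0 0 0 0.47; 0.42 0.98 0 0 0 0.47; 0 0 0 0 0 0; 0 0 0 0 0 0",
)

```text
time: 4.05
eef_pos: [0.4396, -0.0944, 0.2503]
tcp_rot: [0.688, 0.726, -0.0, 0.0]
contact_force: [-0.2, -0.0, 0.3]
opening: 0.999
finger_force: 0.0
```

```bash
cat > fit.py <<'E'
from h import *
def W(p,P):
    c,s=np.cos(p[2]),np.sin(p[2]);P=np.array(P)/1e3
    return np.c_[p[0]+c*P[:,0]-s*P[:,1],p[1]+s*P[:,0]+c*P[:,1],P[:,2]]
E
python3 - <<'E'
from fit import *
C=cam("wrist");im=cv2.resize(C[0],(800,600),interpolation=cv2.INTER_CUBIC)
p=[.4943,-.0916,.061]
for P in [(95,20,29),(95,-20,29),(95,-60,29),(69,83,38),(83,-83,38),(-107,83.5,43),(-107,-83.5,43),(-55,0,84.5),(12,-83.5,43),(12,83.5,43)]:
    q=(proj(C,W(p,[P]))[0]+.5)/.64-.5; print(P,q.round()); cv2.circle(im,(int(q[0]),int(q[1])),4,(0,255,0),1)
cv2.imwrite("pics/w1.png",im);s=get_state();print(s["qpos"],s["eef_pos"],-C[2].T@C[3],C[2])
E
```

```text
(95, 20, 29) [589. 241.]
(95, -20, 29) [583. 291.]
(95, -60, 29) [578. 338.]
(69, 83, 38) [567. 156.]
(83, -83, 38) [565. 368.]
(-107, 83.5, 43) [323. 158.]
(-107, -83.5, 43) [334. 373.]
(-55, 0, 84.5) [397. 284.]
(12, -83.5, 43) [480. 372.]
(12, 83.5, 43) [490. 156.]
[-4.38350735e-01 -2.32389254e-01  2.10671598e+00 -3.32837691e-04
  1.26724119e+00 -4.90967108e-01] [ 0.43952314 -0.09467891  0.25031823] [ 0.43586584 -0.02627426  0.37409605] [[ 9.98634367e-01  5.22433441e-02 -1.86158590e-04]
 [ 5.03598557e-02 -9.61670925e-01  2.69542049e-01]
 [ 1.39027547e-02 -2.69183328e-01 -9.62988603e-01]]
```

View pics/w1.png

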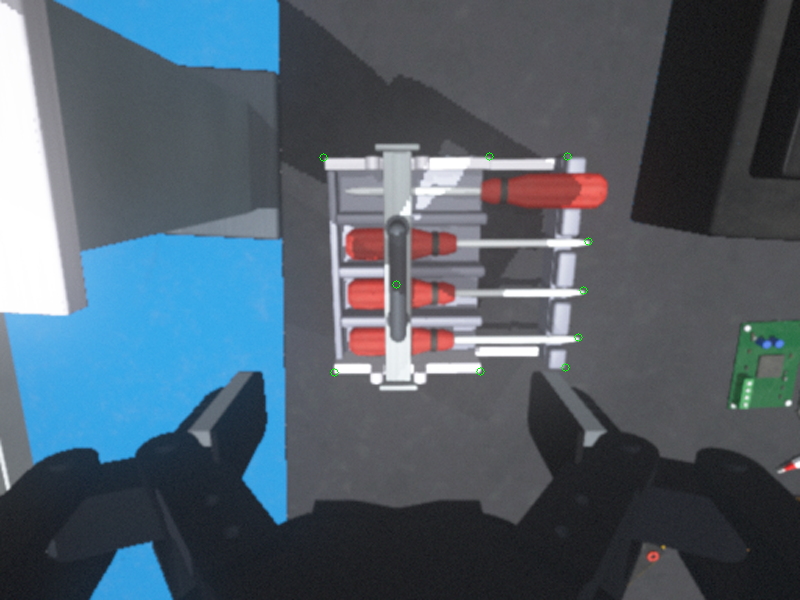

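Wrist view: predictions and image agree to within a few pixels. Bar flange centres are at (397,147) and (398.5,387), tips at (588,242), (584,291.5), (580,339). I'll refine the fit from these.

```bash
python3 - <<'E'
from fit import *
from scipy.optimize import least_squares
C=cam("wrist")
L=[((588,242),(95,20,29)),((584,291.5),(95,-20,29)),((580,339),(95,-60,29)),((346,244),(-95,20,29)),((348,294),(-95,-20,29)),((350,341),(-95,-60,29)),((564,367),(83,-83.5,38)),((481,371),(12,-83.5,43)),((336,373),(-107,-83.5,43)),((326,158),(-107,83.5,43))]
B=[((397,147),(-55,91.5,50.5)),((398.5,387),(-55,-91.5,50.5))]
def f(p,L): return (proj(C,W(p,[b for _,b in L]))-((np.array([a for a,_ in L],float)+.5)*.64-.5)).ravel()
for l in (L,B,L+B):
    r=least_squares(f,[.494,-.092,.06],args=(l,),loss="soft_l1",f_scale=1.);print(r.x,r.fun.reshape(-1,2).round(1).tolist())
p=r.x;print(W(p,[(-55,0,84.5),(48,60,45)]))
E
```

```text
[ 0.49493165 -0.09225669  0.06063129] [[0.9, -0.1], [-0.0, -0.0], [-0.7, -0.6], [0.3, 0.0], [0.3, -0.3], [0.2, -0.6], [1.1, 1.1], [-0.1, 0.7], [-0.7, 0.2], [-1.3, 0.1]]
[ 0.49500834 -0.09364788  0.05823199] [[-0.0, -0.1], [0.0, 0.2]]
[ 0.49495514 -0.09247954  0.06070441] [[0.8, 0.1], [-0.0, 0.1], [-0.7, -0.4], [0.3, 0.2], [0.3, -0.2], [0.2, -0.5], [1.1, 1.3], [-0.1, 0.8], [-0.7, 0.3], [-1.3, 0.3], [-0.2, -1.1], [0.2, -0.6]]
[[ 0.44005645 -0.09581624  0.0845    ]
 [ 0.5392267  -0.02967804  0.045     ]]
```

>>> jog_arm(
  deltas="0.03 -0.06 -1 0 0 0.06; 0 0 -1 0 0 0; 0 0 -1 0 0 0; 0 0 -1 0 0 0; 0 0 -1 0 0 0; 0 0 -1 0 0 0; 0 0 -1 0 0 0; 0 0 -1 0 0 0; 0 0 -0.22 0 0 0; 0 0 0 0 0 0",
)

```text
time: 5.4
eef_pos: [0.4403, -0.0961, 0.0861]
tcp_rot: [0.686, 0.727, -0.0, -0.0]
contact_force: [-0.5, -0.3, 0.3]
opening: 1.004
finger_force: 0.0
```

>>> jog_arm(
  deltas="0 0 0 0 0 0; 0 0 0 0 0 0; 0 0 0 0 0 0; 0 0 0 0 0 0; 0 0 0 0 0 0; 0 0 0 0 0 0",
  gripper=0,
  squeeze=80,
)

```text
time: 6.15
eef_pos: [0.4405, -0.0957, 0.0863]
tcp_rot: [0.686, 0.728, -0.0, 0.0]
contact_force: [-0.1, 0.5, 2.9]
opening: 0.11
finger_force: 78.0
```

>>> jog_arm(
  deltas="0 0 0.5 0 0 0; 0 0 1 0 0 0; 0 0 1 0 0 0; 0 0 1 0 0 0; 0 0 1 0 0 0; 0.93 -0.43 0.5 0 0 0; 0.93 -0.43 0 0 0 0; 0.93 -0.43 0 0 0 0; 0.93 -0.43 0 0 0 0; 0.93 -0.43 0 0 0 0; 0.93 -0.43 0 0 0 0; 0.93 -0.43 0 0 0 0; 0.93 -0.43 0 0 0 0; 0.93 -0.43 0 0 0 0; 0.93 -0.43 0 0 0 0; 0.93 -0.43 0 0 0 0; 0.93 -0.43 0 0 0 0; 0 0 -1 0 0 0; 0 0 -1 0 0 0; 0 0 -1 0 0 0",
)

```text
time: 8.65
eef_pos: [0.6619, -0.198, 0.1229]
tcp_rot: [0.686, 0.728, -0.001, -0.002]
contact_force: [-0.1, 1.7, -1.9]
opening: 0.109
finger_force: 78.2
```

>>> jog_arm(
  deltas="0 0 -1 0 0 0; 0 0 -1 0 0 0; 0 0 -1 0 0 0; 0 0 -0.7 0 0 0; 0 0 0 0 0 0; 0 0 0 0 0 0",
)

```text
time: 9.4
eef_pos: [0.6642, -0.1992, 0.0527]
tcp_rot: [0.686, 0.728, 0.0, 0.001]
contact_force: [-0.1, -0.2, -1.8]
opening: 0.109
finger_force: 78.2
```

>>> jog_arm(
  deltas="0 0 -0.3 0 0 0; 0 0 -0.2 0 0 0; 0 0 0 0 0 0; 0 0 0 0 0 0",
)

```text
time: 9.9
eef_pos: [0.6636, -0.1989, 0.042]
tcp_rot: [0.686, 0.728, 0.0, 0.0]
contact_force: [-0.5, -0.1, -2.1]
opening: 0.105
finger_force: 78.4
```

>>> jog_arm(
  deltas="0 0 -0.05 0 0 0; 0 0 0 0 0 0; 0 0 0 0 0 0",
)

```text
time: 10.28
eef_pos: [0.6637, -0.1989, 0.0419]
tcp_rot: [0.686, 0.728, -0.0, 0.0]
contact_force: [-3.2, 1.1, 6.3]
opening: 0.109
finger_force: 79.0
```

>>> jog_arm(
  deltas="0 0 0 0 0 0; 0 0 0 0 0 0; 0 0 0 0 0 0; 0 0 0 0 0 0; 0 0 1 0 0 0; 0 0 1 0 0 0; 0 0 1 0 0 0; 0 0 1 0 0 0; 0 0 1 0 0 0; 0 0 1 0 0 0; 0 0 1 0 0 0; -0.39 0.53 0 0 0 -0.98; -0.39 0.53 0 0 0 -0.98; -0.39 0.53 0 0 0 -0.98; -0.39 0.53 0 0 0 -0.98; -0.39 0.53 0 0 0 -0.98; -0.39 0.53 0 0 0 -0.98; -0.39 0.53 0 0 0 -0.98; -0.39 0.53 0 0 0 -0.98; -0.39 0.53 0 0 0 -0.98",
  gripper=1,
)

```text
time: 12.78
eef_pos: [0.5931, -0.1031, 0.1816]
tcp_rot: [0.932, 0.364, 0.0, 0.0]
contact_force: [-0.0, -1.2, -0.2]
opening: 1.001
finger_force: 0.0
```

>>> jog_arm(
  deltas="-0.39 0.53 0 0 0 -0.98; -0.39 0.53 0 0 0 -0.98; -0.39 0.53 0 0 0 -0.98; -0.39 0.53 0 0 0 -0.98; -0.39 0.53 0 0 0 -0.98; -0.39 0.53 0 0 0 -0.98; -0.39 0.53 0 0 0 -0.98; 0 0 0 0 0 0; 0 0 0 0 0 0",
  gripper=0.42,
)

```text
time: 13.9
eef_pos: [0.5391, -0.0295, 0.1814]
tcp_rot: [1.0, 0.032, 0.0, 0.0]
contact_force: [-0.1, 0.1, 0.3]
opening: 0.42
finger_force: 0.0
```

```bash
python3 - <<'E'
from fit import *
C=cam("wrist");im=cv2.resize(C[0],(800,600),interpolation=cv2.INTER_CUBIC)
p=[.495,-.0925,.0605]
s=get_state();R=cv2.Rodrigues(np.zeros(3))[0]
for P in [(95,20,29),(95,-20,29),(95,-60,29),(69,83.5,38),(83,-83,38),(12,-83.5,43),(12,83.5,43),(48,60,44),(92,60,52)]:
    q=(proj(C,W(p,[P]))[0]+.5)/.64-.5; print(P,q.round()); cv2.circle(im,(int(q[0]),int(q[1])),4,(0,255,0),1)
e=s["eef_pos"].copy();e[2]=.044;q=(proj(C,e)[0]+.5)/.64-.5;cv2.circle(im,(int(q[0]),int(q[1])),4,(255,0,0),2)
cv2.imwrite("pics/w2.png",im);print(s["qpos"],s["eef_pos"],s["tcp_rot"],s["opening"])
E
```

```text
(95, 20, 29) [462. 214.]
(95, -20, 29) [527. 214.]
(95, -60, 29) [592. 214.]
(69, 83.5, 38) [359. 258.]
(83, -83, 38) [634. 236.]
(12, -83.5, 43) [623. 349.]
(12, 83.5, 43) [360. 348.]
(48, 60, 44) [397. 294.]
(92, 60, 52) [397. 222.]
[-2.42855046e-01  5.76744219e-02  1.96984712e+00 -1.00726461e-04
  1.11345449e+00  1.26531841e+00] [ 0.53910656 -0.02963193  0.18129594] [9.99509093e-01 3.13285299e-02 2.84560467e-04 1.26979998e-04] 0.41844586301924297
```

View pics/w2.png

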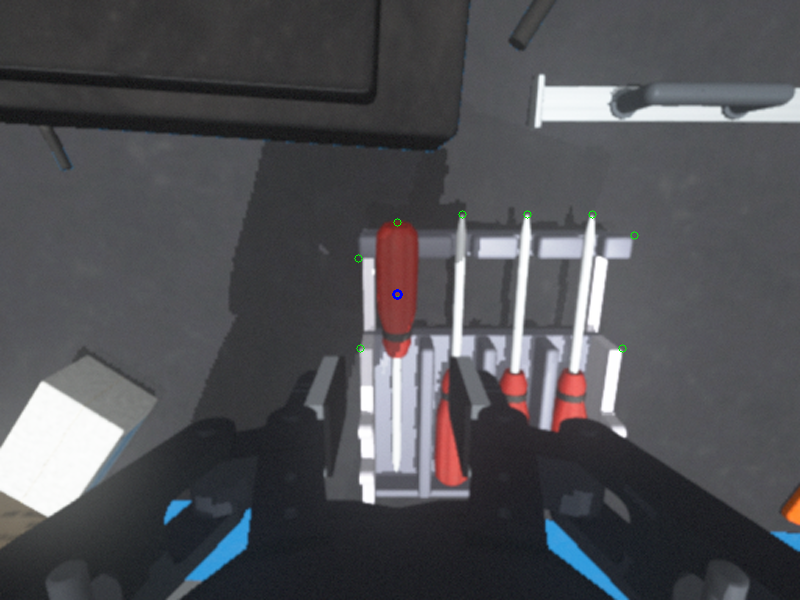

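The view shows the grip point (397,294) on the driver handle's axis, and the tips match the predictions. Descending to grip.

>>> jog_arm(
  deltas="0 0 -1 0 0 0; 0 0 -1 0 0 0; 0 0 -1 0 0 0; 0 0 -1 0 0 0; 0 0 -1 0 0 0; 0 0 -1 0 0 0; 0 0 -0.85 0 0 0; 0 0 0 0 0 0; 0 0 0 0 0 0",
)

```text
time: 15.08
eef_pos: [0.5393, -0.0295, 0.0445]
tcp_rot: [1.0, 0.031, 0.001, 0.0]
contact_force: [0.9, -0.1, 0.4]
opening: 0.418
finger_force: 0.0
```

>>> jog_arm(
  deltas="0 0 0 0 0 0; 0 0 0 0 0 0; 0 0 0 0 0 0; 0 0 0 0 0 0; 0 0 0 0 0 0",
  gripper=0,
  squeeze=50,
)

```text
time: 15.7
eef_pos: [0.5395, -0.0295, 0.0447]
tcp_rot: [1.0, 0.031, 0.001, 0.0]
contact_force: [0.7, 0.1, 4.8]
opening: 0.266
finger_force: 49.2
```

Gripped, but the fingertips would reach the bench before the handle does. I'll regrip 11 mm higher.

>>> jog_arm(
  deltas="0 0 0 0 0 0; 0 0 0 0 0 0; 0 0 0.55 0 0 0; 0 0 0 0 0 0",
  gripper=0.4,
)

```text
time: 16.2
eef_pos: [0.5395, -0.0294, 0.0561]
tcp_rot: [1.0, 0.031, 0.001, 0.0]
contact_force: [0.3, 0.1, 0.7]
opening: 0.397
finger_force: 0.0
```

>>> jog_arm(
  deltas="0 0 0 0 0 0; 0 0 0 0 0 0; 0 0 0 0 0 0; 0 0 0 0 0 0; 0 0 0 0 0 0",
  gripper=0,
  squeeze=50,
)

```text
time: 16.82
eef_pos: [0.5391, -0.0293, 0.0553]
tcp_rot: [1.0, 0.031, 0.0, 0.0]
contact_force: [0.0, -0.2, 5.4]
opening: 0.259
finger_force: 49.3
```

>>> jog_arm(
  deltas="0 0 1 0 0 0; 0 0 1 0 0 0; 0 0 1 0 0 0; 0 0 1 0 0 0; 0 0 1 0 0 0; 0 0 1 0 0 0; 0 0 0 0 0 0",
)

```text
time: 17.7
eef_pos: [0.5392, -0.0294, 0.1756]
tcp_rot: [1.0, 0.031, 0.001, 0.0]
contact_force: [0.3, -0.7, 0.1]
opening: 0.259
finger_force: 49.3
```

```bash
python3 - <<'E'
from fit import *
C=cam("scene");cv2.imwrite("pics/s3.png",cv2.resize(C[0][150:280,180:340],(800,600)[:1]+(650,))[:600]);
E
```

```text
(no output)
```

View pics/s3.png

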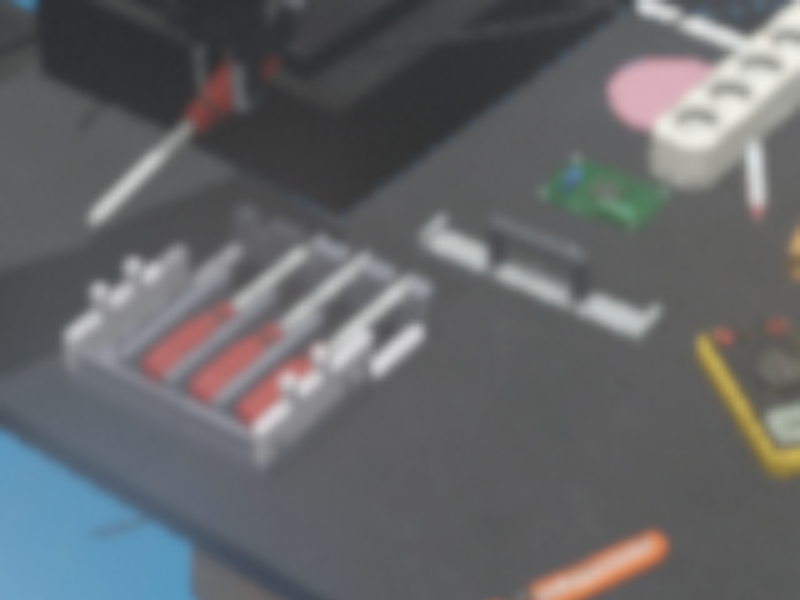

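>>> jog_arm(
  deltas="-0.1 -0.38 0 0 0 0.98; -0.1 -0.38 0 0 0 0.98; -0.1 -0.38 0 0 0 0.98; -0.1 -0.38 0 0 0 0.98; -0.1 -0.38 0 0 0 0.98; -0.1 -0.38 0 0 0 0.98; -0.1 -0.38 0 0 0 0.98; -0.1 -0.38 0 0 0 0.98; -0.1 -0.38 0 0 0 0.98; -0.1 -0.38 0 0 0 0.98; -0.1 -0.38 0 0 0 0.98; -0.1 -0.38 0 0 0 0.98; -0.1 -0.38 0 0 0 0.98; -0.1 -0.38 0 0 0 0.98; -0.1 -0.38 0 0 0 0.98; -0.1 -0.38 0 0 0 0.98; -0.1 -0.38 0 0 0 0.98; -0.1 -0.38 0 0 0 0.98; -0.1 -0.38 0 0 0 0.98; -0.1 -0.38 0 0 0 0.98",
)

```text
time: 20.25
eef_pos: [0.4976, -0.1809, 0.1726]
tcp_rot: [0.53, 0.848, -0.0, -0.002]
contact_force: [-0.5, -0.3, -0.7]
opening: 0.258
finger_force: 49.3
```

>>> jog_arm(
  deltas="-0.1 -0.38 0 0 0 0.98; -0.1 -0.38 0 0 0 0.98; -0.1 -0.38 0 0 0 0.98; -0.1 -0.38 0 0 0 0.98; -0.1 -0.38 0 0 0 0.98; -0.1 -0.38 0 0 0 0.98; -0.1 -0.38 0 0 0 0.98; -0.1 -0.38 0 0 0 0.98; -0.1 -0.38 0 0 0 0.98; -0.1 -0.38 0 0 0 0.98; -0.1 -0.38 0 0 0 0.98; -0.1 -0.38 0 0 0 0.98; 0 0 -1 0.05 -0.87 0; 0 0 -1 0.05 -0.87 0; 0 0 -1 0 0 0; 0 0 -1 0 0 0; 0 0 -1 0 0 0; 0 0 0 0 0 0",
)

```text
time: 22.5
eef_pos: [0.4726, -0.2705, 0.0713]
tcp_rot: [-0.028, 0.996, 0.005, 0.084]
contact_force: [-0.7, -0.0, 0.5]
opening: 0.259
finger_force: 49.2
```

```bash
python3 - <<'E'
from fit import *
s=get_state();print(s["qpos"],s["tcp_rot"],s["eef_pos"])
C=cam("scene");cv2.imwrite("pics/s4.png",cv2.resize(C[0][165:285,230:390],(800,600),interpolation=cv2.INTER_CUBIC))
E
```

```text
[-0.76107767  0.16666864  2.09077599  0.18075762  0.78018464 -2.50952804] [-0.0277014   0.99604291  0.00517569  0.08428739] [ 0.47255106 -0.27054085  0.0712788 ]
```

View pics/s4.png

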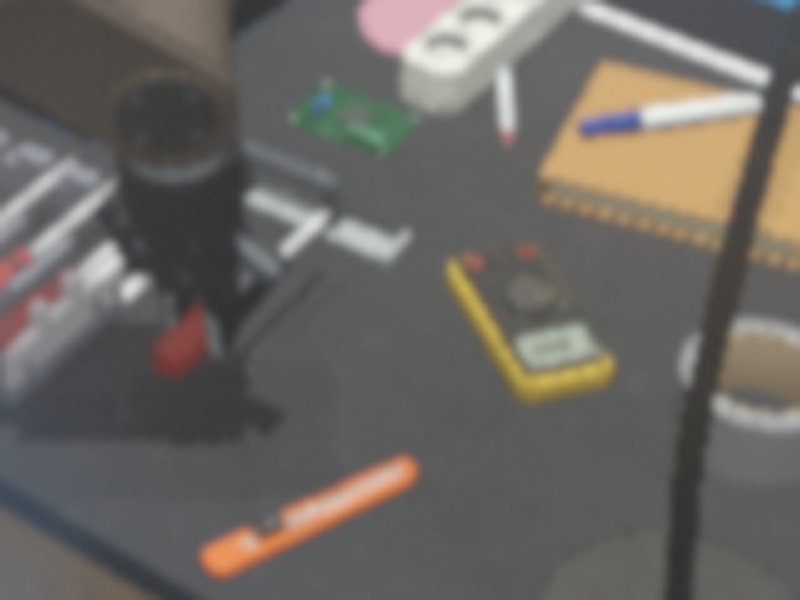

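>>> jog_arm(
  deltas="0 0 -1 0 0 0; 0 0 -1 0 0 0; 0 0 -0.32 0 0 0; 0 0 0 0 0 0; 0 0 0 0 0 0",
)

```text
time: 23.18
eef_pos: [0.4754, -0.273, 0.0296]
tcp_rot: [-0.028, 0.996, 0.002, 0.088]
contact_force: [0.5, -0.3, 0.5]
opening: 0.258
finger_force: 49.2
```

>>> jog_arm(
  deltas="0 0 -0.15 0 0 0; 0 0 -0.1 0 0 0; 0 0 0 0 0 0; 0 0 0 0 0 0",
)

```text
time: 23.68
eef_pos: [0.475, -0.2727, 0.0239]
tcp_rot: [-0.028, 0.996, 0.002, 0.087]
contact_force: [0.5, 0.5, 2.9]
opening: 0.26
finger_force: 49.6
```

>>> jog_arm(
  deltas="0 0 0 0 0 0; 0 0 0 0 0 0; 0 0 0 0 0 0; 0 0 1 0 0 0; 0 0 1 0 0 0; 0 0 1 0 0 0; 0 0 1 -0.05 0.87 0; 0 0 1 -0.05 0.87 0; 0.9 0.05 0.5 0 0 0; 0.9 0.05 0 0 0 0; 0.9 0.05 0 0 0 0; 0.9 0.05 0 0 0 0; 0.9 0.05 0 0 0 0; 0 0 0 0 0 0; 0 0 0 0 0 0",
  gripper=0.6,
)

```text
time: 25.55
eef_pos: [0.564, -0.2671, 0.1326]
tcp_rot: [-0.028, 1.0, 0.0, -0.001]
contact_force: [0.7, 0.2, -0.2]
opening: 0.603
finger_force: 0.0
```

```bash
python3 - <<'E'
from fit import *
C=cam("wrist");im=cv2.resize(C[0],(800,600),interpolation=cv2.INTER_CUBIC)
s=get_state();print(s["tcp_rot"],s["eef_pos"],s["qpos"])
e=s["eef_pos"].copy();e[2]=.013;q=(proj(C,e)[0]+.5)/.64-.5;print(q);cv2.circle(im,(int(q[0]),int(q[1])),4,(255,0,0),1)
cv2.imwrite("pics/w3.png",im)
E
```

```text
[-2.80227468e-02  9.99606973e-01  4.06034984e-04 -6.78330444e-04] [ 0.56395761 -0.26722836  0.13277391] [-6.04844431e-01  2.95119587e-01  1.79307577e+00 -1.69694288e-04
  1.05497153e+00 -2.23160979e+00]
[396.6717763  302.43293368]
```

View pics/w3.png

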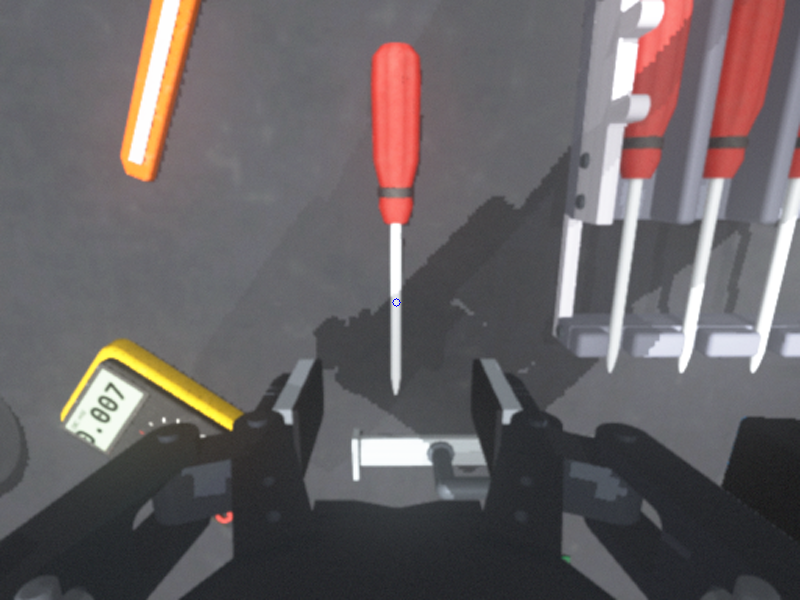

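The driver lies level on the bench, with its tip at (396,394), its butt at (396,42), and its shaft under the grip point (397,302).

```bash
python3 - <<'E'
from fit import *
C=cam("wrist");r=lambda u,v,z=.013:ray(C,(u+.5)*.64-.5,(v+.5)*.64-.5,z)[:2]
t,b=r(396,395,.012),r(396.5,42);d=(t-b)/np.linalg.norm(t-b);e=get_state()["eef_pos"][:2]
print(t,b,np.linalg.norm(t-b),np.arctan2(d[1],d[0]),"TCP from tip",np.dot(t-e,d),"lateral",np.cross(d,e-t))
E
```

```text
[ 0.62294148 -0.26452654] [ 0.43103764 -0.27471445] 0.1921740823200809 0.05303880305296676 TCP from tip 0.059033872918513405 lateral 0.0002987991340986846<stdin>:4: DeprecationWarning: Arrays of 2-dimensional vectors are deprecated. Use arrays of 3-dimensional vectors instead. (deprecated in NumPy 2.0)
```

>>> jog_arm(
  deltas="0 0 -1 0 0 0; 0 0 -1 0 0 0; 0 0 -1 0 0 0; 0 0 -1 0 0 0; 0 0 -1 0 0 0; 0 0 -0.5 0 0 0; 0 0 0 0 0 0; 0 0 0 0 0 0",
)

```text
time: 26.65
eef_pos: [0.5654, -0.2679, 0.0243]
tcp_rot: [-0.028, 1.0, -0.0, 0.001]
contact_force: [0.1, 0.3, 0.1]
opening: 0.602
finger_force: 0.0
```

>>> jog_arm(
  deltas="0 0 0 0 0 0; 0 0 0 0 0 0; 0 0 0 0 0 0; 0 0 0 0 0 0; 0 0 0 0 0 0; 0 0 0 0 0 0",
  gripper=0,
  squeeze=100,
)

```text
time: 27.4
eef_pos: [0.5649, -0.2676, 0.0237]
tcp_rot: [-0.028, 1.0, -0.0, 0.0]
contact_force: [0.2, 0.0, 0.9]
opening: 0.021
finger_force: 84.3
```

>>> jog_arm(
  deltas="0 0 0.5 0 0 0.08; 0 0 1 0 0 0; 0 0 1 0 0 0; 0 0 1 0 0 0; 0 0 1 0 0 0; 0 0 1 0 0 0; 0 0 1 0 0 0; -0.15 0.99 0 0 0 0; -0.15 0.99 0 0 0 0; -0.15 0.99 0 0 0 0; -0.15 0.99 0 0 0 0; -0.15 0.99 0 0 0 0; -0.15 0.99 0 0 0 0; -0.15 0.99 0 0 0 0; -0.15 0.99 0 0 0 0; -0.15 0.99 0 0 0 0; -0.15 0.99 0 0 0 0; -0.15 0.99 0 0 0 0; -0.15 0.99 0 0 0 0; 0 0 0 0 0 0",
)

```text
time: 29.9
eef_pos: [0.5284, -0.0284, 0.1534]
tcp_rot: [-0.033, 0.999, -0.0, -0.0]
contact_force: [0.3, 1.0, -0.2]
opening: 0.023
finger_force: 84.3
```

```bash
python3 - <<'E'
from fit import *
C=cam("wrist");s=get_state();print(s["tcp_rot"],s["eef_pos"],s["finger_force"],s["opening"])
p=[.495,-.0925,.0605];e=s["eef_pos"];a=2*np.arctan2(s["tcp_rot"][1],s["tcp_rot"][0])-np.pi;print("yaw",a)
d=np.array([np.cos(a),np.sin(a),0]);A=e+[0,0,-.0107]
for y in(-95,10,95):print(y,((proj(C,A-d*(.058-(-95-y)*-.001*1 ) if 0 else A+d*(.058-(y+95)/1e3))[0]+.5)/.64-.5).round(1))
im=cv2.resize(C[0],(800,600),interpolation=cv2.INTER_CUBIC);cv2.imwrite("pics/w4.png",im)
E
```

```text
[-3.28593759e-02  9.99459959e-01 -2.17113120e-04  6.96443295e-05] [ 0.52869209 -0.02923427  0.15353546] 84.34218764305115 0.024701315647639065
yaw 0.06573058579203339
-95 [394.9 533.1]
10 [394.3 251.3]
95 [393.7 -80.6]
```

View pics/w4.png

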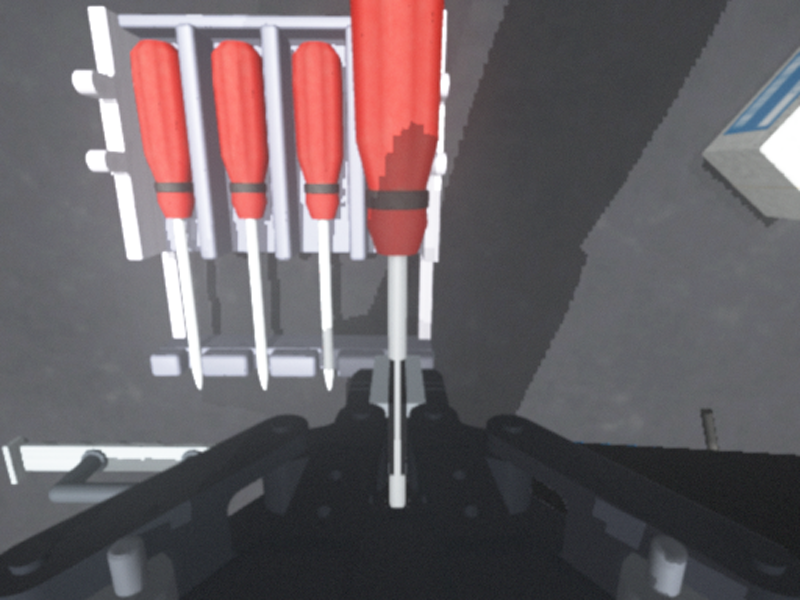

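```bash
python3 - <<'E'
from fit import *
from scipy.optimize import least_squares
C=cam("wrist");s=get_state();e=s["eef_pos"];q=s["tcp_rot"]
def red(im,lo,hi):
    o={}
    b,g,r=[im[:,:,i].astype(int) for i in range(3)]
    m=(r>60)&(r>1.8*g)&(r>1.8*b)
    for v in range(0,384):
        u=[x for x in np.where(m[v])[0] if lo<x<hi]
        if len(u)>5:o[v]=(min(u),max(u)+1)
    return o
a=2*np.arctan2(q[1],q[0])-np.pi
w4=red(C[0],224,287)
for v in list(w4)[:10:3]+list(w4)[10::20]:print(v,w4[v],end=" ")
print(list(w4)[-1])
# model silhouette width at row v for level/pitched driver: full-radius part
h=np.array([np.cos(a),np.sin(a),0]);n=np.array([-h[1],h[0],0])
for pitch in(-6,-3,0,3,6):
    th=np.radians(pitch);d=h*np.cos(th)+np.array([0,0,-1])*np.sin(th)   # + = tip down
    out=[]
    up=np.cross(d,n);up*=np.sign(up[2])
    for y in(.01,.045,.055,.065):
        c=e+[0,0,-.0107]+d*(.0575-(y+.095)); r=.0125 if y>.03 else .0065
        P=np.array([c+r*(np.cos(t)*n+np.sin(t)*up) for t in np.linspace(0,2*np.pi,60)]);k=proj(C,P)
        out.append((round(k[:,1].mean()),round(np.ptp(k[:,0]),1),round(k[:,0].mean(),1)))
    print(pitch,out)
E
```

```text
0 (np.int64(225), np.int64(284)) 3 (np.int64(225), np.int64(284)) 6 (np.int64(225), np.int64(283)) 9 (np.int64(225), np.int64(283)) 10 (np.int64(225), np.int64(283)) 30 (np.int64(226), np.int64(282)) 50 (np.int64(227), np.int64(282)) 70 (np.int64(228), np.int64(281)) 90 (np.int64(228), np.int64(279)) 110 (np.int64(234), np.int64(275)) 142 (np.int64(236), np.int64(273)) 162 (np.int64(245), np.int64(265)) 162
-6 [(158, np.float64(26.3), np.float64(253.1)), (84, np.float64(52.9), np.float64(253.2)), (61, np.float64(53.5), np.float64(253.2)), (38, np.float64(54.2), np.float64(253.2))]
-3 [(159, np.float64(26.7), np.float64(253.1)), (82, np.float64(54.6), np.float64(253.2)), (59, np.float64(55.5), np.float64(253.2)), (34, np.float64(56.5), np.float64(253.2))]
0 [(159, np.float64(27.2), np.float64(253.0)), (81, np.float64(56.4), np.float64(253.2)), (56, np.float64(57.7), np.float64(253.2)), (30, np.float64(59.0), np.float64(253.1))]
3 [(160, np.float64(27.7), np.float64(253.0)), (80, np.float64(58.4), np.float64(253.2)), (54, np.float64(59.9), np.float64(253.1)), (27, np.float64(61.6), np.float64(253.1))]
6 [(162, np.float64(28.2), np.float64(253.0)), (80, np.float64(60.4), np.float64(253.1)), (53, np.float64(62.3), np.float64(253.1)), (24, np.float64(64.5), np.float64(253.1))]
```

```bash
python3 - <<'E'
from fit import *
C=cam("wrist");p=[.495,-.0925,.0605]
for P in [(95,20,29),(95,-20,29),(95,-60,29),(-95,20,29),(-95,-20,29),(-95,-60,29),(76,54,38),(76,66,38)]:
    print(P,((proj(C,W(p,[P]))[0]+.5)/.64-.5).round(1))
s=get_state();print(s["eef_pos"])
E
```

```text
(95, 20, 29) [331.3 389.1]
(95, -20, 29) [266.6 388.9]
(95, -60, 29) [201.9 388.7]
(-95, 20, 29) [317.3  45.2]
(-95, -20, 29) [237.7  44.9]
(-95, -60, 29) [158.1  44.7]
(76, 54, 38) [385.7 366.9]
(76, 66, 38) [406.2 367. ]
[ 0.52891117 -0.03010434  0.15359896]
```

>>> jog_arm(
  deltas="-0.02 -0.08 -0.5 0 0 -0.05; 0 0 -1 0 0 0; 0 0 -1 0 0 0; 0 0 -1 0 0 0; 0 0 -1 0 0 0; 0 0 -0.5 0 0 0; 0 0 0 0 0 0; 0 0 0 0 0 0",
)

```text
time: 31.05
eef_pos: [0.5289, -0.0318, 0.0542]
tcp_rot: [-0.029, 1.0, -0.0, 0.001]
contact_force: [0.4, 0.8, -1.0]
opening: 0.021
finger_force: 84.3
```

```bash
python3 -c "
from h import *
s=get_state();print(s['eef_pos'],s['contact_force'],s['wrist_torque'],s['tcp_rot'])"
```

```text
[ 0.52894838 -0.03176637  0.05419272] [ 0.42762816  0.77292917 -0.98374703] [ 0.0003205  -0.05293019 -0.00434199] [-2.94732152e-02  9.99565334e-01 -2.06588026e-04  6.56438915e-04]
```

>>> jog_arm(
  deltas="0 0 -0.2 0 0 0; 0 0 -0.2 0 0 0; 0 0 -0.2 0 0 0; 0 0 0 0 0 0; 0 0 0 0 0 0",
)

```text
time: 31.68
eef_pos: [0.5285, -0.0315, 0.0419]
tcp_rot: [-0.03, 1.0, -0.0, 0.0]
contact_force: [-1.7, 0.3, 4.7]
opening: 0.019
finger_force: 85.2
```

>>> jog_arm(
  deltas="0 0 -0.1 0 0 0; 0 0 0 0 0 0; 0 0 0 0 0 0",
)

```text
time: 32.05
eef_pos: [0.5286, -0.0315, 0.0416]
tcp_rot: [-0.03, 1.0, 0.0, -0.001]
contact_force: [-7.4, 1.0, 15.4]
opening: 0.017
finger_force: 85.9
```

>>> jog_arm(
  deltas="0 0 0.1 0 0 0; 0 0 0 0 0 0; 0 0 0 0 0 0; 0 0 0 0 0 0; 0 0 1 0 0 0; 0 0 1 0 0 0; 0 0 1 0 0 0; 0 0 1 0 0 0; 0 0 1 0 0 0; 0 0 1 0 0 0; 0 0 0.9 0 0 0; 0 0 0 0 0 0; 0 0 0 0 0 0",
  gripper=0.35,
)

```text
time: 33.67
eef_pos: [0.5279, -0.0314, 0.1787]
tcp_rot: [-0.03, 1.0, 0.0, -0.001]
contact_force: [-0.0, 0.1, -0.1]
opening: 0.35
finger_force: 0.0
```

```bash
python3 - <<'E'
from fit import *
C=cam("wrist");print(get_state()["eef_pos"]);np.save("w5.npy",C[0])
im=C[0].astype(int);b,g,r=im[:,:,0],im[:,:,1],im[:,:,2]
m=((r>70)&(r>1.8*g)&(r>1.8*b)).astype(np.uint8)
n,l,st,c=cv2.connectedComponentsWithStats(m)
for i in range(1,n):
    if st[i,4]>60: print(st[i],c[i].round(1))
p=[.495,-.0925,.0605]
for y in(60,20,-20,-60): print(y,proj(C,W(p,[(-95,y,29),(-15,y,29),(76,y,31),(95,y,29)])).round(1).tolist())
# shaft columns: bright pixels at selected rows
for P in [(20,),(35,),(50,),(65,),(76,),(90,)]:
    q=proj(C,W(p,[(P[0],0,30)]))[0];v=int(round(q[1]));print(P,v,''.join('%4d'%x for x in im[v,120:290:2,1]))
E
```

```text
[ 0.52767395 -0.03130675  0.17837084]
[ 103   37   34   82 2058] [120.4  76.6]
[ 150   37   32   82 2129] [165.7  76.8]
[ 196   37   29   82 2060] [210.6  76.6]
[ 240   38   27   81 1979] [253.4  77.6]
[118 124  20  15 251] [128.1 130.5]
[161 124  19  15 243] [170.6 130.5]
[204 124  19  15 244] [212.9 130.5]
[245 125  18  15 230] [253.5 131.2]
60 [[254.6, 39.0], [254.7, 132.6], [254.9, 223.0], [254.9, 239.2]]
20 [[208.7, 39.1], [212.6, 132.7], [216.0, 223.1], [216.9, 239.3]]
-20 [[162.9, 39.3], [170.4, 132.8], [177.1, 223.2], [178.9, 239.4]]
-60 [[117.1, 39.4], [128.3, 132.9], [138.2, 223.3], [141.0, 239.5]]
(20,) 169  253 255 255 255 157 251 255 253 178 111 110 111 102  90  89 100 107 105 105 107 105 106 106 105 108 153 255 254 225 109  93  82  81  96 101 104 104 101 101 105 104 107 109 108 103 110 245 255 251 124  79  81  95 100  98  99 102  99 100  98 100 100  99  99 100 121 203 220 164  79  75  77  74  78  78 200 240 239 235  97  73  74  76  76  74
(35,) 184  119 253 255 255 254 160 253 255 251 157 114 110 110  91  90 105 111 111 114 116 115 111 109 108 107 108 242 255 252 163 10
[... 921 characters left out ...]
76,) 223  222 224 227 228 200 125  99 114 235 255 252 196 209 216 216 218 219 219 220 221 221 221 221 222 188 113 102 155 254 254 228 179 219 222 223 223 223 224 222 225 225 226 221 148 125  95 130 178 218 194 137 116 142 141 140 141 138 139 141 140 139 139 139 138 119 123 200 215 170 134 131 112 138 137 137 139 133 136 128  93  70  68  68  67  70
(90,) 235  105 107 105 107 107 109 108 107 103 138 254 219 106 104 104 105 104 104 104 102 103 103 102 100 102  99 102 103 129 254 232 107 101 102 103 102  98 101 101 100 102 102 100  99 103 110 118 121 120 118  91  54  50  64  67  68  71  70  68  66  69  66  67  69  70  70 181 223 105  70  71  68  69  70  70  70  67  69  68  70  68  49  38  46  98
```

```bash
python3 - <<'E'
import numpy as np
im=np.load("w5.npy").astype(int)[:,:,1]
for c in(142,179,217,254):
    print(c,[int(im[v,c-5:c+6].max()) for v in range(228,250)])
E
```

```text
142 [255, 255, 254, 254, 254, 254, 254, 254, 252, 251, 247, 206, 117, 104, 105, 104, 102, 101, 102, 102, 101, 101]
179 [255, 255, 255, 254, 254, 254, 254, 254, 253, 253, 249, 212, 120, 103, 102, 101, 102, 103, 100, 100, 99, 99]
217 [130, 122, 122, 121, 122, 122, 122, 123, 121, 121, 122, 120, 121, 120, 120, 120, 120, 119, 120, 119, 120, 118]
254 [232, 232, 232, 231, 229, 227, 225, 223, 222, 221, 205, 171, 122, 76, 71, 70, 71, 71, 70, 71, 71, 71]
```

>>> jog_arm(
  deltas="0.43 -0.52 0 0 0 -0.98; 0.43 -0.52 0 0 0 -0.98; 0.43 -0.52 0 0 0 -0.98; 0.43 -0.52 0 0 0 -0.98; 0.43 -0.52 0 0 0 -0.98; 0.43 -0.52 0 0 0 -0.98; 0.43 -0.52 0 0 0 -0.98; 0.43 -0.52 0 0 0 -0.98; 0.43 -0.52 0 0 0 -0.98; 0.43 -0.52 0 0 0 -0.98; 0.43 -0.52 0 0 0 -0.98; 0.43 -0.52 0 0 0 -0.98; 0.43 -0.52 0 0 0 -0.98; 0.43 -0.52 0 0 0 -0.98; 0.43 -0.52 0 0 0 -0.98; 0.43 -0.52 0 0 0 -0.98; 0 0 -1 0 0 0; 0 0 -1 0 0 0; 0 0 0 0 0 0; 0 0 0 0 0 0",
  gripper=1,
)

```text
time: 36.22
eef_pos: [0.6657, -0.1974, 0.139]
tcp_rot: [0.685, 0.729, -0.0, -0.0]
contact_force: [-0.6, -0.3, 0.4]
opening: 0.998
finger_force: 0.0
```

```bash
python3 -c "
from h import *
s=get_state();q=s['tcp_rot'];print(s['eef_pos'],q,2*np.arctan2(q[1],q[0]))"
```

```text
[ 0.665665   -0.19744383  0.13899315] [ 6.84581483e-01  7.28936197e-01 -1.28144268e-04 -4.44586380e-04] 1.6335336601190462
```

>>> jog_arm(
  deltas="-0.1 -0.07 -0.85 0 0 -0.03; 0 0 -1 0 0 0; 0 0 -1 0 0 0; 0 0 -1 0 0 0; 0 0 -1 0 0 0; 0 0 0 0 0 0; 0 0 0 0 0 0",
)

```text
time: 37.1
eef_pos: [0.6644, -0.1995, 0.0429]
tcp_rot: [0.686, 0.728, 0.0, 0.0]
contact_force: [0.0, 0.3, 0.3]
opening: 0.998
finger_force: 0.0
```

>>> jog_arm(
  deltas="0 0 0 0 0 0; 0 0 0 0 0 0; 0 0 0 0 0 0; 0 0 0 0 0 0; 0 0 0 0 0 0; 0 0 0 0 0 0",
  gripper=0,
  squeeze=80,
)

```text
time: 37.85
eef_pos: [0.664, -0.1993, 0.0429]
tcp_rot: [0.686, 0.728, -0.0, 0.0]
contact_force: [-1.7, -0.1, 2.7]
opening: 0.106
finger_force: 78.0
```

>>> jog_arm(
  deltas="0 0 0.5 0 0 0; 0 0 1 0 0 0; 0 0 1 0 0 0; 0 0 1 0 0 0; 0 0 1 0 0 0; 0 0 1 0 0 0; 0 0 1 0 0 0; 0 0 1 0 0 0; -0.93 0.43 0 0 0 0; -0.93 0.43 0 0 0 0; -0.93 0.43 0 0 0 0; -0.93 0.43 0 0 0 0; -0.93 0.43 0 0 0 0; -0.93 0.43 0 0 0 0; -0.93 0.43 0 0 0 0; -0.93 0.43 0 0 0 0; -0.93 0.43 0 0 0 0; -0.93 0.43 0 0 0 0; -0.93 0.43 0 0 0 0; -0.93 0.43 0 0 0 0",
)

```text
time: 40.35
eef_pos: [0.4402, -0.0958, 0.1933]
tcp_rot: [0.686, 0.728, 0.0, 0.0]
contact_force: [-0.4, 0.4, -1.3]
opening: 0.112
finger_force: 78.1
```

>>> jog_arm(
  deltas="0 0 0 0 0 0; 0 0 0 0 0 0; 0 0 0 0 0 0",
)

```text
time: 40.72
eef_pos: [0.4414, -0.0965, 0.1929]
tcp_rot: [0.686, 0.728, 0.0, 0.0]
contact_force: [-0.8, 0.1, -1.7]
opening: 0.107
finger_force: 78.1
```

```bash
python3 -c "
from h import *
s=get_state();q=s['tcp_rot'];print(s['eef_pos'],q,2*np.arctan2(q[1],q[0]),s['opening'])"
```

```text
[ 0.44137795 -0.09645961  0.19290034] [6.86013644e-01 7.27588597e-01 9.59240594e-05 3.23081120e-04] 1.6296006636592297 0.10673030277295231
```

>>> jog_arm(
  deltas="-0.04 0.02 -1 0 0 0; 0 0 -1 0 0 0; 0 0 -1 0 0 0; 0 0 -1 0 0 0; 0 0 0 0 0 0; 0 0 0 0 0 0",
)

```text
time: 41.48
eef_pos: [0.4407, -0.096, 0.1133]
tcp_rot: [0.686, 0.728, 0.0, 0.001]
contact_force: [0.2, -0.6, -1.7]
opening: 0.106
finger_force: 78.2
```

>>> jog_arm(
  deltas="0 0 -0.25 0 0 0; 0 0 -0.25 0 0 0; 0 0 -0.25 0 0 0; 0 0 -0.25 0 0 0; 0 0 0 0 0 0; 0 0 0 0 0 0",
)

```text
time: 42.22
eef_pos: [0.44, -0.0957, 0.0926]
tcp_rot: [0.686, 0.728, 0.0, 0.0]
contact_force: [-0.5, -0.5, -2.8]
opening: 0.109
finger_force: 78.2
```

In the slots with no contact force. About 5 mm to go.

>>> jog_arm(
  deltas="0 0 -0.15 0 0 0; 0 0 -0.1 0 0 0; 0 0 0 0 0 0; 0 0 0 0 0 0",
)

```text
time: 42.72
eef_pos: [0.4399, -0.0957, 0.0875]
tcp_rot: [0.686, 0.728, -0.0, -0.0]
contact_force: [-0.7, 0.2, -2.0]
opening: 0.109
finger_force: 78.4
```

>>> jog_arm(
  deltas="0 0 -0.05 0 0 0; 0 0 0 0 0 0; 0 0 0 0 0 0",
)

```text
time: 43.1
eef_pos: [0.44, -0.0957, 0.0872]
tcp_rot: [0.686, 0.728, -0.0, -0.0]
contact_force: [-2.8, 0.9, 5.3]
opening: 0.11
finger_force: 79.0
```

Home: it made contact at the expected height. Release, withdraw up, and check.

>>> jog_arm(
  deltas="0 0 0 0 0 0; 0 0 0 0 0 0; 0 0 0 0 0 0; 0 0 0 0 0 0; 0 0 1 0 0 0; 0 0 1 0 0 0; 0 0 1 0 0 0; 0 0 1 0 0 0; 0 0 1 0 0 0; 0 0 1 0 0 0; 0 0 1 0 0 0; 0 0 1 0 0 0; 0 0 0.2 0 0 0; 0 0 0 0 0 0; 0 0 0 0 0 0",
  gripper=1,
)

```text
time: 44.98
eef_pos: [0.4394, -0.0954, 0.2493]
tcp_rot: [0.686, 0.728, -0.0, -0.001]
contact_force: [-0.0, 0.6, -0.5]
opening: 0.996
finger_force: 0.0
```

```bash
python3 - <<'E'
from fit import *
C=cam("wrist");print(get_state()["eef_pos"]);im=C[0].astype(int);b,g,r=im[:,:,0],im[:,:,1],im[:,:,2]
m=((r>70)&(r>1.8*g)&(r>1.8*b)).astype(np.uint8)
n,l,st,c=cv2.connectedComponentsWithStats(m)
for i in range(1,n):
    if st[i,4]>60: print(st[i],c[i].round(1))
p=[.495,-.0925,.0605]
k=proj(C,W(p,[(-55,91.5,50.5),(-55,-91.5,50.5),(95,60,29),(95,20,29)]));print(k.round(1).tolist())
w1=cv2.resize(cv2.imread("pics/w1.png"),(512,384),interpolation=cv2.INTER_AREA)
# register the rack's bar now against the first wrist picture (same pose nominally)
for nm,(y0,y1,x0,x1) in dict(barL=(88,104,236,272),barR=(236,254,236,272),bar=(100,240,246,266),lugR=(232,248,230,280),comb=(140,236,350,378)).items():
    t=w1[y0:y1,x0:x1];R=cv2.matchTemplate(C[0][y0-10:y1+10,x0-10:x1+10],t,cv2.TM_CCOEFF_NORMED);_,mx,_,loc=cv2.minMaxLoc(R);print(nm,round(mx,2),loc[0]-10,loc[1]-10)
E
```

```text
[ 0.43941764 -0.09541737  0.24931256]
[222 113  23  21 442] [233.5 122.6]
[264 113  15  20 234] [271.  122.7]
[283 116  11  14 135] [288.  122.5]
[222 146  24  20 424] [233.9 155.2]
[264 146  13  19 208] [269.6 155.1]
[282 149  10  14 123] [286.2 155.2]
[223 178  23  20 422] [234.7 187.5]
[264 179  13  18 203] [269.5 187.2]
[281 181  10  13 120] [285.2 187. ]
[224 210  22  17 357] [235.  217.9]
[264 210  12  17 177] [269.2 217.4]
[280 211  10  13 118] [284.2 217. ]
[[254.7, 92.3], [255.0, 247.0], [381.8, 121.5], [377.9, 155.4]]
barL 0.99 1 -1
barR 0.98 0 0
bar 0.97 0 0
lugR 0.98 0 0
comb 0.97 1 0
```

```bash
python3 -c "
from plant import ctrl
print(ctrl.sign_off())"
```

```text
the job is handed in; nothing more can be done
None
```

The reversed screwdriver is back in its left bay the right way round, the retaining bar is home in both brackets, and the job was handed in at about 45 s. The last wrist image, checked by measurement since my 10 pictures were used up, showed the bar within a pixel of its original place and all four drivers lying alike.

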